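# Pry open the battery cover of a thermometer readout

### The arm

A 6-joint arm with a two-finger parallel gripper is mounted at the origin on the work surface. World frame = base frame: x ahead of the robot, y to its left, z up, the work surface at z = 0. Lengths are in m, angles in rad, forces in N, time in s.
With the tool pointing down it reaches from about 0.35 to 0.85 m from the base axis. Payload 8.1 kg.
Tool frame: the origin (TCP) lies at the very end of the fingers, on their centre line; the grasp point (between the pads) lies 19 mm behind it; z points along the fingers, y is the line along which they close (so a half turn about z gives the same grasp; the last joint's range is limited). The gripper opens to 93 mm and grips with 3 to 60 N. Pads are 15 mm wide; open, the fingers measure 128 mm over their backs; the gripper's body (75 mm by 188 mm) begins 65 mm behind the grasp point.
Start: joints at [-1.188, 0.13, 1.488, -0, 1.523, -0.085], TCP at [0.271, -0.536, 0.219] pointing down, gripper open.
Joint ranges: [-2.96, 2.96], [-0.89, 2.26], [0.02, 2.5], [-1.34, 4.48], [0, 2.73], [-2.66, 2.66]. Speed limits (rad/s): [2.39, 2.39, 2.79, 3.14, 3.14, 3.14].

### API

Orientations are given as a rotation vector (axis times angle).
In Python, from plant import read_state, eyes, workorder gives the robot as it stands. The module is installed in compiled form; this text tells all that it offers.
- The arm moves only by the tool play_rows, never from a script. Its argument "targets" is one flat list of numbers, 4 for each row, row after row: the shift along the tool's x, y, z in cm, then the turn about the tool's z in degrees. In form: [dx, dy, dz, roll, dx, dy, dz, roll, ...]. A call has 1 to 8 rows; each row is the pose to reach, as a shift and turn from the pose commanded when the call began, along the tool's axes at that moment; what a row does not reach only later rows make up. A row lasts 1/12 s, in which the tool goes at most 41.7 mm and 7.16 degrees, less where a joint would pass 70% of its speed; a pose out of reach is approached as far as the arm can. A call with a gripper value outside its range is refused whole. "grip" is the finger opening in cm, from 0 to 9.3, set as the call begins (left out, the last holds). The fingers move at their own pace and stop on an object; "grip_force" is the grip in N (left out, the last holds). Time passes only in rows, so rows that repeat a pose let the fingers close. It gives the time, the measured TCP pose, the force, the opening and the grip force at its end, in the units of the state.
- read_state(): the state, without advancing time (a new reading comes with each control period).
- eyes.read_camera(name): name is "scene" or "top"; returns a dict with "image" (400x640x3 uint8, red, green, blue), "vfov" (degrees; the focal length in pixels is half the picture's height over the tangent of half this angle, whatever the lens; pixels are square), "cx", "cy" (the principal point, pixels), "cam_to_world" (4x4, takes a point from camera to world coordinates). Camera axes: x right, y up, looking along -z (the intrinsics and any distortion apply to the point x, -y, -z); pixel columns grow to the right and rows downward; lengths in m; the calibration is good to about 2 mm. A picture is of the moment at which its call begins. There is no depth.
- workorder.close_job(): hands the job in; it is judged then, once.
The state is a dict: "t": time; "q": joint angles; "dq": joint speeds; "joint_torque": joint torques, N m; "tool_pos": TCP position; "orientation": TCP orientation; "force": force on the tool from outside, world axes, zero at the start; "wrist_torque": the same for the moment, N m; "opening": finger opening in m; "gripper_force": force on a finger pad.
Only numpy, scipy, OpenCV 4.12 (cv2) and the standard library are available. Lean on these libraries where they do the work, as an engineer would, in place of code of your own. Each camera call takes 0.05 s, during which the arm holds its last target. There are 200 camera calls.

### The job

With the orange-handled pry tool, feel for the notch in the yellow strip, put the blade through it under the white battery cover's lip and lever the cover up; then swing the cover right back past upright so that it stays open. Lay the pry tool back across its rest, flat and lined up as it was, and leave the sleeves, the bottle and the screwdriver where they are.

Things in the scene. Friction and masses are not known exactly. Their poses are not given: they have to be found in the camera images.
- readout: Green bench thermometer readout, fixed, 170 (x) x 224 (y) x 70 (z) mm; origin at the centre of its underside, its front faces -x. White cover, 110 x 110 x 4 mm, flush in its top: in this frame underside z = 65, x -73 to +37, y -55 to +55. Under the cover, behind the sill, is a battery bay with cells up to z = 54. Nothing stands in front of the readout
- sill (a point): Front edge, at mid-width, of the black sill under the cover's lip (readout frame x -85, y 0, z 56 mm; the sill is level and runs back to x -60). 9 mm are free between the sill and the cover's underside. The sill's front edge is the pivot for levering
- strip_face (a point): Middle of the top front edge of the span in which the yellow strip slides (readout frame x -85, y 0, z 70 mm). The strip stands on the sill, x -85 to -75, z 56 to 70, and closes off the cover's lip except for one notch, a gap 26 mm wide, open at the top. It has been slid sideways, unmeasured: the notch's middle lies anywhere from y -28 to +28; see it from above or feel with the blade
- cover (a joint): Angle of the white cover on its hinge at the back, rad: 0 shut, 1.57 upright, stop at 1.95. The hinge is stiff (about 2 N at the lip) and the cover stays where it is left
- cover_hinge (a point): Point on the hinge axis, mid-width (readout frame x +37, z 67 mm); the axis is the readout's y
- cover_lip (a point): Middle of the cover's free front edge (mid-thickness), 110 mm from the hinge
- pry: Loose pry tool, 70 g, lying level on the rest. Orange handle 110 (x) x 22 (y) x 16 (z) mm, origin at the centre of the handle's underside; a steel blade 14 mm wide and 2.5 mm thick runs from the handle's +x end to x = +110, at z = 8 (mid-thickness of the handle)
- pry_grip (a point): Centre of the pry tool's handle (8 mm above its underside)
- pry_tip (a point): Middle of the blade's end, 110 mm ahead (+x) of the handle's centre
- rest: Fixed tool rest: a grey plate 130 (x) x 90 (y) x 6 mm with two black crossbars (14 mm thick, at x = -42 and x = +42, tops 30 mm above the bench) and 8 mm upstands at the ends of the bars (74 mm apart in y). The tool lies along its x across both bars, handle centre over the origin; fingers fit down between the bars. Origin at the centre of its underside
- tray: Fixed open blue tray 150 x 110 x 22 mm that holds the two sleeves; origin at the centre of its underside. Tray and rest may change sides
- sleeve_a: Loose aluminium sleeve standing in the tray, 26 mm across, 56 mm high; leave alone
- sleeve_b: Loose brass sleeve standing in the tray, 26 mm across, 56 mm high; leave alone
- bottle: Loose white bottle with red cap, 52 mm across, 110 mm high, standing to one side of the readout; leave alone
- driver: Loose red-handled screwdriver, 150 mm long, lying to one side of the readout; leave alone
Things that resemble listed ones, but are neither listed nor needed, are in the scene too. Of the things that look like the rest, the largest one is meant.

How it is judged:
On the way, in this order (a step that is already met when the one before it is completed fails the run):
1. the blade's end is through the notch and under the lip of the cover while that is still shut (x of pry_tip in the frame of readout above -0.069 m and z of pry_tip in the frame of readout between 0.052 and 0.068 m and y of pry_tip in the frame of readout between -0.055 and 0.055 m and value of joint cover below 0.08 rad), for 0.1 s.
2. the cover is levered up by at least 0.12 rad, carried by the pry tool and not by the fingers (value of joint cover above 0.12 rad and contact force between pry and cover above 0.3 N and contact force between the arm and cover below 0.3 N), for 0.1 s.
3. the cover is swung back past upright (over 1.6 rad) (value of joint cover above 1.6 rad), for 0.2 s.
At the end, for the whole second after the job is handed in: The cover stands open past upright (over 1.6 rad) and still; the pry tool lies still and level (within 0.12 rad) across both bars of its rest, along it within 0.35 rad, its handle centre within 30 mm of the rest's middle each way and 33 to 43 mm above the bench (value of joint cover above 1.6 rad and velocity of joint cover between -0.05 and 0.05 rad/s and x of pry_grip in the frame of rest between -0.03 and 0.03 m and y of pry_grip in the frame of rest between -0.03 and 0.03 m and z of pry_grip in the frame of rest between 0.033 and 0.043 m and angle between the z axis of pry and the z axis of rest, either way round below 0.12 rad and angle between the x axis of pry and the x axis of rest, either way round below 0.35 rad and linear speed of pry below 0.02 m/s); the robot touches nothing.
It fails at once if a sleeve, the bottle or the screwdriver is moved more than 30 mm (distance of any of sleeve_a, sleeve_b, bottle, driver from where it was at the start of the episode above 0.03 m).
It also fails if it takes over 67 s, if anything falls off the work surface, if the arm or the gripper's body presses on something with over 40 N, if the wrist force passes 120 N, or if a joint passes its speed limit or range.

## Working session

There is one attempt and no reset: what is moved stays moved. The work goes in short steps, Python scripts to look and compute and a tool call to move; the robot and the scene stay as the last step left them, time stands still between calls to the robot, and variables do not carry over. Pictures are saved under pics/ and viewed, at most 10 in all, crops included, and the job is handed in when it is done.

Besides the shell and the picture viewer there is one more tool, called after "Emit:" by a JSON object that holds its "api" and its "payload", one argument or row to a line. play_rows: Moves the arm, as the interface text tells. Its arguments: {"type":"object","properties":{"targets":{"type":"array"},"grip":{"type":"number"},"grip_force":{"type":"number"}},"required":["targets"]}

```bash
mkdir -p pics; python3 - <<'E'
from plant import read_state, eyes
import cv2,json,numpy as np
print(read_state())
for n in("scene","top"):
    c=eyes.read_camera(n); print(n,c.keys(),c["vfov"],c["cx"],c["cy"],np.array(c["cam_to_world"]).round(4).tolist(),[ (k,c[k]) for k in c if k not in("image","vfov","cx","cy","cam_to_world")])
    cv2.imwrite(f"pics/{n}0.png",cv2.cvtColor(c["image"],cv2.COLOR_RGB2BGR))
E
```

```text
{'t': 0.0, 'q': array([-1.18841168e+00,  1.31159711e-01,  1.48934061e+00,  2.24888866e-05,
        1.52299432e+00, -8.54336776e-02]), 'dq': array([ 0.00140319,  0.0012607 ,  0.00110272, -0.00157479,  0.00204731,
        0.00062322]), 'joint_torque': array([-3.50173323e-03, -5.59843755e+01, -4.91765034e+01,  7.63827679e-02,
        3.52920243e-02, -1.36303606e-04]), 'tool_pos': array([ 0.27034959, -0.53497083,  0.21755465]), 'orientation': array([-3.05420735e+00, -7.27726162e-01,  4.06822347e-04]), 'force': array([-0.44693343, -0.02478202,  0.21104877]), 'wrist_torque': array([0.0275475 , 0.02314498, 0.0031338 ]), 'gripper_force': 0.0, 'opening': 0.0932155616335554}
scene dict_keys(['image', 'vfov', 'cx', 'cy', 'cam_to_world']) 45.468137225834006 314.8315741211817 199.25126127910457 [[-0.8812, -0.3206, 0.3474, 0.9206], [0.4727, -0.6077, 0.6382, 0.6861], [0.0065, 0.7266, 0.687, 0.8361], [0.0, 0.0, 0.0, 1.0]] []
top dict_keys(['image', 'vfov', 'cx', 'cy', 'cam_to_world']) 51.22165700487446 317.2146884856101 199.27108287275152 [[-0.0235, 0.9967, -0.0774, 0.4545], [-0.9994, -0.0254, -0.0235, -0.0496], [-0.0254, 0.0768, 0.9967, 1.3279], [0.0, 0.0, 0.0, 1.0]] []
```

View pics/scene0.png

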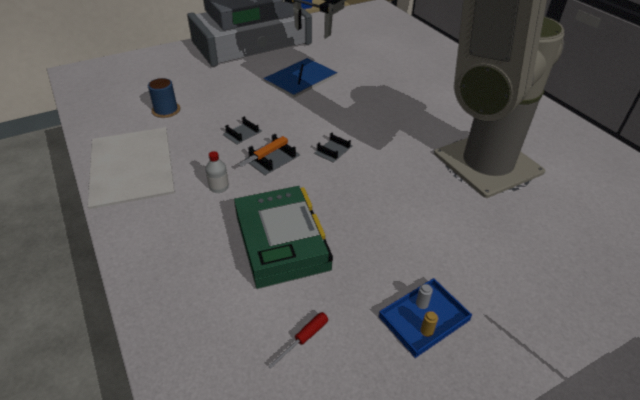

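View pics/top0.png

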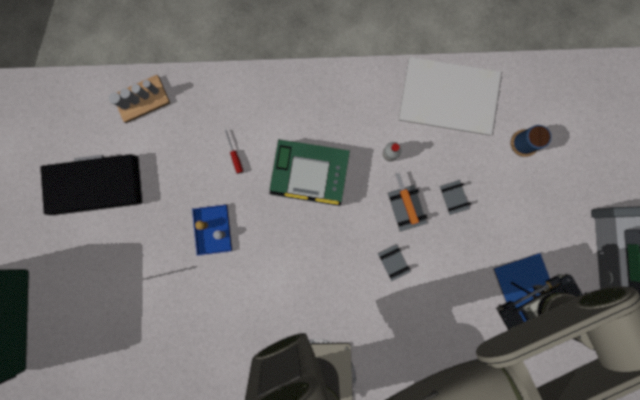

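The scene view shows the readout at about (285,235), the pry tool on its rest at (272,150) and the tray at (425,315). The top view has the readout at (310,172) with the yellow strip at (312,198), and the pry tool on its rest at (408,203). Next I'll take enlarged crops.

```bash
python3 - <<'E'
import cv2,numpy as np
t=cv2.imread("pics/top0.png"); s=cv2.imread("pics/scene0.png")
cv2.imwrite("pics/ct.png",cv2.resize(t[130:250,262:436-14],None,fx=5,fy=5,interpolation=cv2.INTER_CUBIC)[:600,:800])
a=cv2.resize(t[165:240,380:440],None,fx=6,fy=6,interpolation=cv2.INTER_CUBIC)
b=cv2.resize(s[180:290,230:335],None,fx=4,fy=4,interpolation=cv2.INTER_CUBIC)
im=np.zeros((600,800,3),np.uint8); im[:a.shape[0],:360]=a; im[:b.shape[0],370:370+b.shape[1]]=b
cv2.imwrite("pics/cm.png",im)
E
```

```text
(no output)
```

View pics/ct.png

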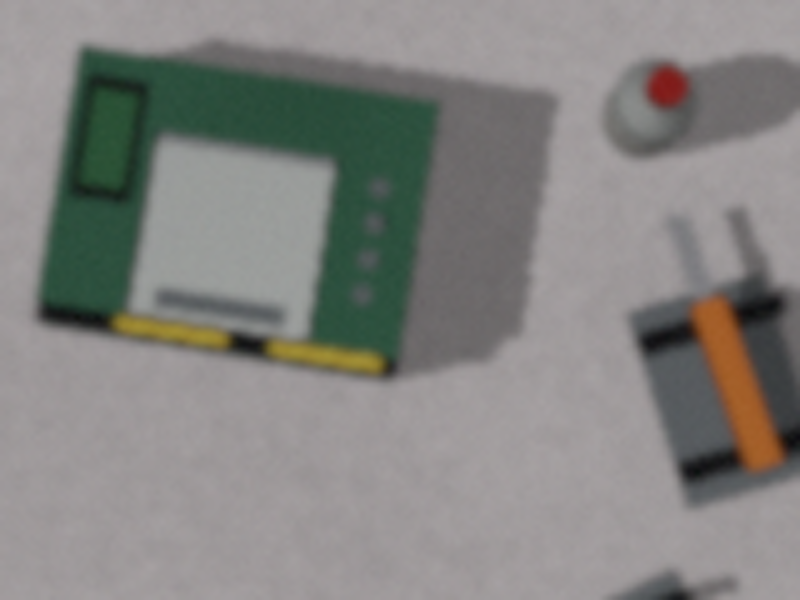

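View pics/cm.png

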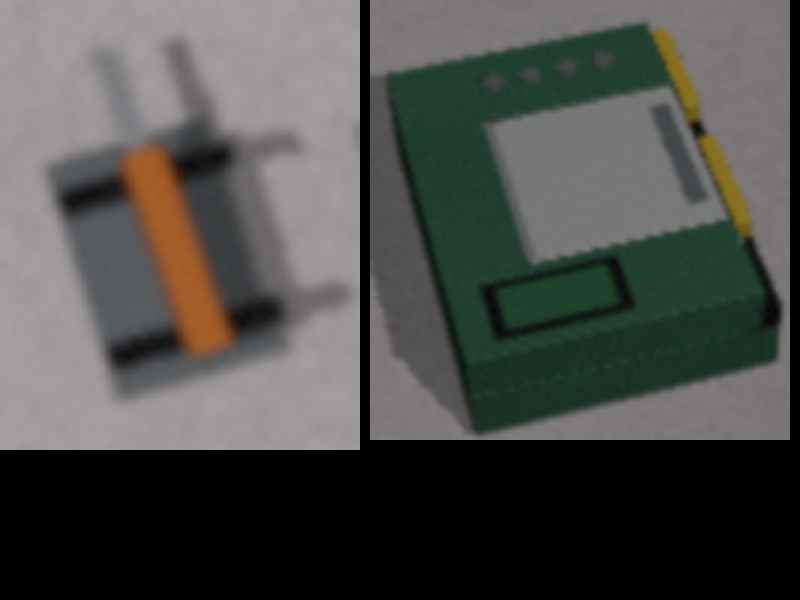

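Top crop: the readout is yawed clockwise a few degrees. The cover corners are at (155,133), (337,158), (310,338) and (130,310), and the notch is at crop (249,345). The pry handle runs from (143,152) to (212,350) in the second crop, with the blade pointing away from the robot. Now I'll fit poses.

```bash
cat > h.py <<'E'
import numpy as np
from scipy.optimize import least_squares
from scipy.spatial.transform import Rotation as R
C={"scene":(45.468137225834006,314.8315741211817,199.25126127910457,np.array([[-0.8812,-0.3206,0.3474,0.9206],[0.4727,-0.6077,0.6382,0.6861],[0.0065,0.7266,0.687,0.8361],[0,0,0,1]])),
"top":(51.22165700487446,317.2146884856101,199.27108287275152,np.array([[-0.0235,0.9967,-0.0774,0.4545],[-0.9994,-0.0254,-0.0235,-0.0496],[-0.0254,0.0768,0.9967,1.3279],[0,0,0,1]]))}
def proj(n,P):
    v,cx,cy,T=C[n]; f=200/np.tan(np.radians(v/2)); p=(np.atleast_2d(P)-T[:3,3])@T[:3,:3]
    return np.c_[cx-f*p[:,0]/p[:,2], cy+f*p[:,1]/p[:,2]]
def ray(n,u,z):
    v,cx,cy,T=C[n]; f=200/np.tan(np.radians(v/2)); d=T[:3,:3]@np.array([(u[0]-cx)/f,-(u[1]-cy)/f,-1]); o=T[:3,3]
    return o+d*(z-o[2])/d[2]
def w(pose,P):
    x,y,a=pose; P=np.atleast_2d(P).astype(float); c,s=np.cos(a),np.sin(a)
    return np.c_[x+c*P[:,0]-s*P[:,1], y+s*P[:,0]+c*P[:,1], P[:,2]]
def fit(obs,x0):  # obs: list (cam,pixel,local point m)
    f=lambda p:np.concatenate([(proj(n,w(p,P))[0]-u) for n,u,P in obs])
    r=least_squares(f,x0,loss="soft_l1"); return r.x,f(r.x).reshape(-1,2)
def crop(u,s,o): return (np.array(u)+.5)/s-.5+np.array(o)
E
python3 - <<'E'
from h import *
T=lambda u:crop(u,5,(262,130)); S=lambda u:crop((u[0]-370,u[1]),4,(230,180)); Q=lambda u:crop(u,6,(380,165))
o=[("top",T(u),np.array(P)/1e3) for u,P in [((155,133),(37,55,69)),((337,158),(37,-55,69)),((310,338),(-73,-55,69)),((130,310),(-73,55,69)),((82,47),(85,112,70)),((440,100),(85,-112,70))]]
o2=[("scene",S(u),np.array(P)/1e3) for u,P in [((486,122),(37,-55,69)),((532,264),(37,55,69)),((730,215),(-73,55,69)),((390,75),(85,-112,70)),((474,375-12),(85,112,70))]]
for nm,ob in(("top",o),("scene",o2),("both",o+o2)):
    p,r=fit(ob,[.5,0,0]); print(nm,p.round(4),r.round(1).tolist())
n=ray("top",T((249,345)),.063)
a=p[2]; d=n[:2]-p[:2]; print("notch local",np.cos(a)*d[0]+np.sin(a)*d[1],-np.sin(a)*d[0]+np.cos(a)*d[1])
for u in((230,340),(268,347)):
    for z in(.056,.07):
        d=ray("top",T(u),z)[:2]-p[:2]; print(u,z,np.round([np.cos(a)*d[0]+np.sin(a)*d[1],-np.sin(a)*d[0]+np.cos(a)*d[1]],4))
ob=[("top",Q(u),np.array(P)/1e3) for u,P in [((120,157),(55,11,16+30)),((165,147),(55,-11,46)),((188,357),(-55,11,46)),((235,343),(-55,-11,46))]]
p,r=fit(ob,[.4,-.3,.3]); print("pry",p.round(4),r.round(1).tolist())
# bars: left ends / right ends, z top of upstand 38
ob=[("top",Q(u),np.array(P)/1e3) for u,P in [((65,200),(42,45,34)),((230,155),(42,-45,34)),((112,357),(-42,45,34)),((280,310),(-42,-45,34)),((48,168),(65,45,6)),((120,397),(-65,45,6))]]
p,r=fit(ob,[.4,-.3,.3]); print("rest",p.round(4),r.round(1).tolist())
E
```

```text
top [ 0.6393  0.0025 -0.1775] [[0.7, 0.2], [-0.1, 0.5], [-0.2, 0.1], [0.0, 0.3], [-0.6, -0.7], [0.2, -0.6]]
scene [ 0.6359  0.0073 -0.1771] [[0.4, 0.2], [0.8, -0.5], [0.5, 0.1], [-1.3, -0.3], [-0.9, 0.3]]
both [ 0.6373  0.0049 -0.1728] [[-0.1, 1.0], [-0.9, 1.1], [-0.9, 0.7], [-0.7, 1.0], [-1.5, 0.1], [-0.7, -0.1], [-0.6, -0.2], [-0.1, -1.0], [-0.5, -0.6], [-2.4, -0.6], [-1.7, -0.2]]
notch local -0.07960887594262649 -0.02100794715336452
(230, 340) 0.056 [-0.0778 -0.0087]
(230, 340) 0.07 [-0.0788 -0.0095]
(268, 347) 0.056 [-0.0786 -0.0323]
(268, 347) 0.07 [-0.0796 -0.0329]
pry [ 0.5252 -0.3001  0.2919] [[0.2, -0.3], [-0.5, -0.9], [0.6, 0.5], [-0.3, 0.6]]
rest [ 0.5235 -0.3003  0.2581] [[0.1, 0.3], [0.5, -0.3], [0.2, 0.2], [0.3, -0.1], [-0.6, -0.7], [-0.5, 0.7]]
```

```bash
cat >> h.py <<'E'
def go(target,yaw,st=None):
    "shift in tool cm + roll deg from measured pose"
    from plant import read_state
    s=st or read_state(); M=R.from_rotvec(s["orientation"]).as_matrix()
    y0=np.arctan2(M[1,0],M[0,0]); d=M.T@(np.array(target)-s["tool_pos"])*100
    print("tilt",M[:,2].round(4),"yaw",y0.round(4),"F",np.round(s["force"],1),"shift",d.round(2),"roll",np.degrees(y0-yaw).round(2))
E
python3 -c "
from h import *
go((.5394,-.2958,.10),.28); go((.5394,-.2958,.02),.28)"
```

```text
tilt [-6.0e-04  1.5e-03 -1.0e+00] yaw 0.4678 F [-0.3 -0.2 -0.5] shift [34.8  -9.21 11.79] roll 10.76
tilt [-6.0e-04  1.5e-03 -1.0e+00] yaw 0.4678 F [-0.3 -0.2 -0.5] shift [34.8  -9.2  19.79] roll 10.76
```

Emit:
{"api": "play_rows", "payload": {
  "targets": [34.7,-9.2,9,10.8,34.7,-9.2,9,10.8,34.7,-9.2,9,10.8,34.7,-9.2,9,10.8,34.7,-9.2,11,10.8,34.7,-9.2,11,10.8,34.7,-9.2,11,10.8,34.7,-9.2,11,10.8],
  "grip": 5
}}

```text
t: 0.77
tool_pos: [0.5087, -0.3228, 0.1222]
orientation: [-3.111, -0.437, 0.001]
force: [-0.7, -0.8, 0.2]
opening: 0.0507
gripper_force: 0.0
```

Emit:
{"api": "play_rows", "payload": {
  "targets": [0,0,0,0,0,0,0,0,0,0,0,0,0,0,0,0,0,0,0,0]
}}

```text
t: 1.18
tool_pos: [0.5072, -0.326, 0.124]
orientation: [3.11, 0.434, 0.001]
force: [0.7, 0.2, 0.5]
opening: 0.0502
gripper_force: 0.0
```

```bash
python3 - <<'E'
from h import *
from plant import eyes,read_state
import cv2
print(read_state()["tool_pos"],read_state()["t"])
go((.5394,-.2958,.02),.28)
s=eyes.read_camera("scene")["image"][:,:,::-1]; t=eyes.read_camera("top")["image"][:,:,::-1]
im=np.zeros((600,800,3),np.uint8)
im[:600,:400]=cv2.resize(s[90:210,230:310],None,fx=5,fy=5,interpolation=2); im[:600,400:]=cv2.resize(t[145:265,360:440],None,fx=5,fy=5,interpolation=2)
cv2.imwrite("pics/g1.png",im)
E
```

```text
[ 0.50723774 -0.32596818  0.12398337] 1.1833
tilt [ 7.e-04 -9.e-04 -1.e+00] yaw 0.2774 F [0.7 0.2 0.5] shift [ 3.91 -2.03 10.4 ] roll -0.15
```

View pics/g1.png

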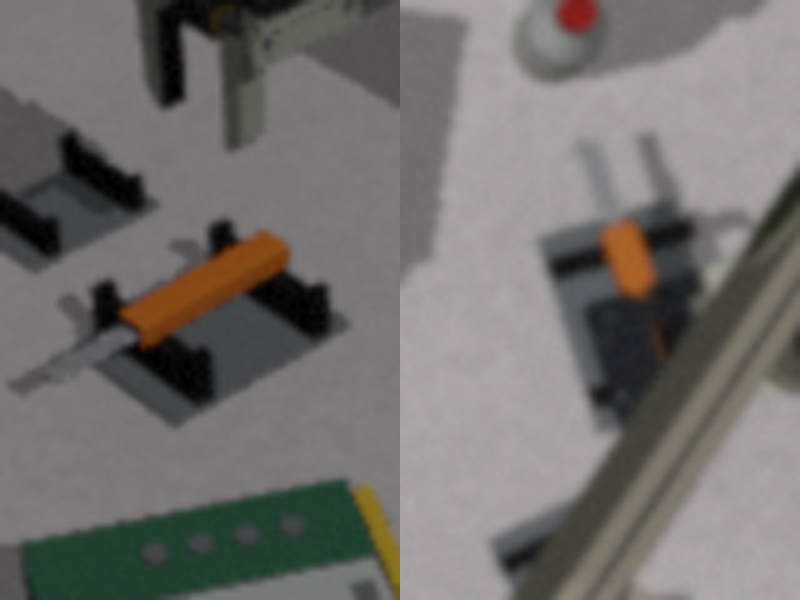

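The gripper is hovering above and behind the handle, just short of the target as the state reports. Closing the remaining distance.

Emit:
{"api": "play_rows", "payload": {
  "targets": [3.9,-2.0,3,-0.2,3.9,-2.0,3,-0.2,3.9,-2.0,3,-0.2,3.9,-2.0,3,-0.2,3.9,-2.0,3,-0.2]
}}

```text
t: 1.7
tool_pos: [0.5395, -0.2955, 0.094]
orientation: [3.11, 0.442, 0.0]
force: [0.1, -0.3, -0.5]
opening: 0.0498
gripper_force: 0.0
```

```bash
python3 -c "
from h import *
go((.5394,-.2958,.02),.28)"
```

```text
tilt [ 3.e-04 -8.e-04 -1.e+00] yaw 0.2825 F [ 0.1 -0.3 -0.5] shift [-0.02  0.02  7.4 ] roll 0.14
```

Emit:
{"api": "play_rows", "payload": {
  "targets": [0,0,2.5,0,0,0,5,0,0,0,6.5,0,0,0,7.4,0,0,0,7.4,0,0,0,7.4,0]
}}

```text
t: 2.2
tool_pos: [0.5398, -0.2953, 0.02]
orientation: [3.11, 0.442, 0.001]
force: [-0.4, -0.1, -0.5]
opening: 0.0503
gripper_force: 0.0
```

Emit:
{"api": "play_rows", "payload": {
  "targets": [0,0,0,0,0,0,0,0,0,0,0,0,0,0,0,0,0,0,0,0,0,0,0,0],
  "grip": 0,
  "grip_force": 60
}}

```text
t: 2.7
tool_pos: [0.5402, -0.2948, 0.0199]
orientation: [3.109, 0.443, 0.001]
force: [0.5, 0.2, 3.7]
opening: 0.0216
gripper_force: 59.9
```

Emit:
{"api": "play_rows", "payload": {
  "targets": [0,0,-3,0,0,0,-6,0,0,0,-10,0,0,0,-12,0,0,0,-12,0,0,0,-12,0,0,0,-12,0]
}}

```text
t: 3.28
tool_pos: [0.5391, -0.2941, 0.1379]
orientation: [-3.109, -0.443, 0.002]
force: [0.3, 0.5, -1.4]
opening: 0.022
gripper_force: 59.9
```

```bash
python3 - <<'E'
from h import *
from plant import read_state
print(read_state()["opening"])
T=lambda u:crop(u,5,(262,130))
p=(.6393,.0025,-.1775); print(w(p,[-.085,-.0195,.06]), ray("top",T((249,345)),.063))
tcp=lambda tip,yaw,z:(tip[0]-.095*np.cos(yaw),tip[1]-.095*np.sin(yaw),z-.019)
for x in(-.125,-.06):
    t=w(p,[x,-.0195,.0605])[0]; print(x,np.round(tcp(t,-.1775,.0605),4)); go(tcp(t,-.1775,.1605),-.1775)
E
```

```text
0.022018273141276763
[[ 0.5521924  -0.00168522  0.06      ]] [ 0.5552258  -0.00212961  0.063     ]
-0.125 [0.4193 0.0222 0.0415]
tilt [-0.0015  0.001  -1.    ] yaw 0.2828 F [ 0.3  0.5 -1.4] shift [ -2.68 -33.71  -0.31] roll 26.37
-0.06 [0.4833 0.0107 0.0415]
tilt [-0.0015  0.001  -1.    ] yaw 0.2828 F [ 0.3  0.5 -1.4] shift [  3.14 -30.82  -0.32] roll 26.37
```

Emit:
{"api": "play_rows", "payload": {
  "targets": [-3.5,-4,-0.5,2,-3.5,-8,-0.5,6,-3.5,-12,-0.5,10,-3.5,-16,-0.5,14,-3.5,-20,-0.5,18,-3.5,-24,-0.5,22,-3.5,-28,-0.5,26.4,-3.5,-31,-0.5,26.4]
}}

```text
t: 3.95
tool_pos: [0.4168, -0.0039, 0.1417]
orientation: [-3.128, 0.286, 0.007]
force: [-0.1, 1.1, -1.2]
opening: 0.0212
gripper_force: 59.9
```

```bash
python3 - <<'E'
from h import *
from plant import eyes,read_state
p=(.6393,.0025,-.1775)
tcp=lambda tip,yaw,z:(tip[0]-.095*np.cos(yaw),tip[1]-.095*np.sin(yaw),z-.019)
t=w(p,[-.13,-.0195,.0605])[0];go(tcp(t,-.1775,.1005),-.1775)
E
```

```text
tilt [-0.0043  0.0012 -1.    ] yaw -0.1824 F [-0.1  1.1 -1.2] shift [-0.7  -2.61  6.02] roll -0.28
```

Emit:
{"api": "play_rows", "payload": {
  "targets": [-0.7,-2.6,3,-0.3,-0.7,-2.6,6,-0.3,-0.7,-2.6,6,-0.3,-0.7,-2.6,6,-0.3,-0.7,-2.6,6,-0.3,-0.7,-2.6,6,-0.3]
}}

```text
t: 4.45
tool_pos: [0.4184, 0.0194, 0.0856]
orientation: [3.13, -0.273, 0.002]
force: [-0.4, -0.0, -0.3]
opening: 0.0218
gripper_force: 59.9
```

```bash
python3 - <<'E'
from h import *
from plant import eyes,read_state
import cv2
p=(.6393,.0025,-.1775)
tcp=lambda tip,yaw,z:(tip[0]-.095*np.cos(yaw),tip[1]-.095*np.sin(yaw),z-.019)
t=w(p,[-.13,-.0195,.0605])[0];go(tcp(t,-.1775,.0605),-.1775)
s=eyes.read_camera("scene")["image"][:,:,::-1]; t=eyes.read_camera("top")["image"][:,:,::-1]
im=np.zeros((600,800,3),np.uint8)
im[:500,:400]=cv2.resize(s[175:275,280:360],None,fx=5,fy=5,interpolation=2); im[:600,400:]=cv2.resize(t[150:250,275:342],None,fx=6,fy=6,interpolation=2)[:600,:400]
cv2.imwrite("pics/g2.png",im)
E
```

```text
tilt [ 1.5e-03 -2.0e-04 -1.0e+00] yaw -0.174 F [-0.4 -0.  -0.3] shift [-0.47 -0.29  4.41] roll 0.2
```

View pics/g2.png

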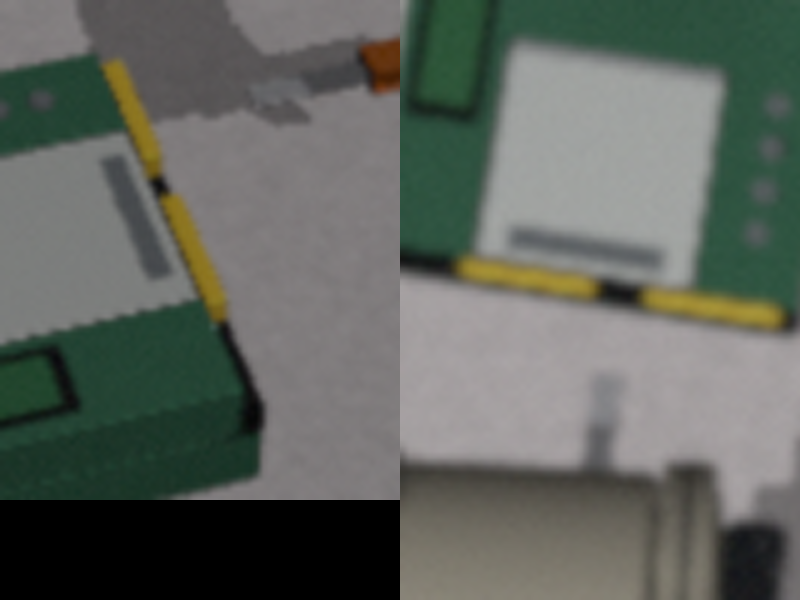

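Top half: the blade tip is at about (309,212.5) in full-image pixels and the notch at about (311.5,198.5). In the scene view the tip is at about (330,193). Checking these against the prediction.

```bash
python3 - <<'E'
from h import *
a=-.174; tip=np.array([.4184+.095*np.cos(a),.0194+.095*np.sin(a),.1046])
print(tip,proj("top",tip),proj("scene",tip))
tp=crop((205,375),6,(275,150)); n=crop((219,293),6,(275,150)); print(tp,n,ray("top",tp,.1046),ray("top",n,.063))
# pry axis line & notch in readout frame of top fit
p=(.6393,.0025,-.1775);c,s=np.cos(p[2]),np.sin(p[2])
for q in(ray("top",tp,.1046),ray("top",n,.063),tip):
    d=q[:2]-p[:2]; print(np.round([c*d[0]+s*d[1],-s*d[0]+c*d[1]],4))
E
```

```text
[0.51196551 0.00295328 0.1046    ] [[309.4486355  212.21715965]] [[329.14933553 192.78006317]]
[308.75       212.08333333] [311.08333333 198.41666667] [0.51241001 0.00498444 0.1046    ] [ 0.55580991 -0.00117812  0.063     ]
[-0.1253 -0.02  ]
[-0.0815 -0.0184]
[-0.1254 -0.022 ]
```

Emit:
{"api": "play_rows", "payload": {
  "targets": [0,-0.2,2,0.2,0,-0.2,4,0.2,0,-0.2,4.4,0.2,0,-0.2,4.4,0.2,0,-0.2,4.4,0.2,0,-0.2,4.4,0.2]
}}

```text
t: 5.05
tool_pos: [0.4189, 0.0219, 0.0417]
orientation: [-3.129, 0.277, -0.003]
force: [-0.6, 0.6, -0.6]
opening: 0.0218
gripper_force: 59.9
```

```bash
python3 - <<'E'
from h import *
p=(.6393,.0025,-.1775)
tcp=lambda tip,yaw,z:(tip[0]-.095*np.cos(yaw),tip[1]-.095*np.sin(yaw),z-.019)
t=w(p,[-.055,-.0197,.0605])[0];go(tcp(t,-.1775,.0605),-.1775)
E
```

```text
tilt [ 2.e-03 -2.e-04 -1.e+00] yaw -0.1766 F [-0.6  0.6 -0.6] shift [ 7.04 -0.    0.03] roll 0.05
```

Insert in steps, watching the force.

Emit:
{"api": "play_rows", "payload": {
  "targets": [1,0,0,0,2,0,0,0,3,0,0,0,3.6,0,0,0,4.2,0,0,0,4.8,0,0,0,4.8,0,0,0]
}}

```text
t: 5.63
tool_pos: [0.4662, 0.0135, 0.0408]
orientation: [3.129, -0.277, 0.002]
force: [0.9, 0.9, -1.1]
opening: 0.0214
gripper_force: 59.9
```

Emit:
{"api": "play_rows", "payload": {
  "targets": [0.5,0,0,0,1,0,0,0,1.5,0,0,0,2,0,0,0,2.2,0,0,0,2.2,0,0,0,2.2,0,0,0]
}}

```text
t: 6.22
tool_pos: [0.4866, 0.0099, 0.0401]
orientation: [-3.129, 0.277, 0.001]
force: [0.1, -0.1, -0.6]
opening: 0.0214
gripper_force: 59.9
```

```bash
python3 - <<'E'
from h import *
from plant import eyes,read_state
import cv2
s=eyes.read_camera("scene")["image"][:,:,::-1]; t=eyes.read_camera("top")["image"][:,:,::-1]
im=np.zeros((600,800,3),np.uint8)
im[:500,:400]=cv2.resize(s[175:275,280:360],None,fx=5,fy=5,interpolation=2); im[:600,400:]=cv2.resize(t[150:250,275:342],None,fx=6,fy=6,interpolation=2)[:600,:400]
cv2.imwrite("pics/g3.png",im); go((.4886,.0095,.0415),-.1775)
E
```

```text
tilt [-4.e-04  0.e+00 -1.e+00] yaw -0.1762 F [ 0.2 -0.1 -0.4] shift [ 0.23  0.   -0.14] roll 0.07
```

View pics/g3.png

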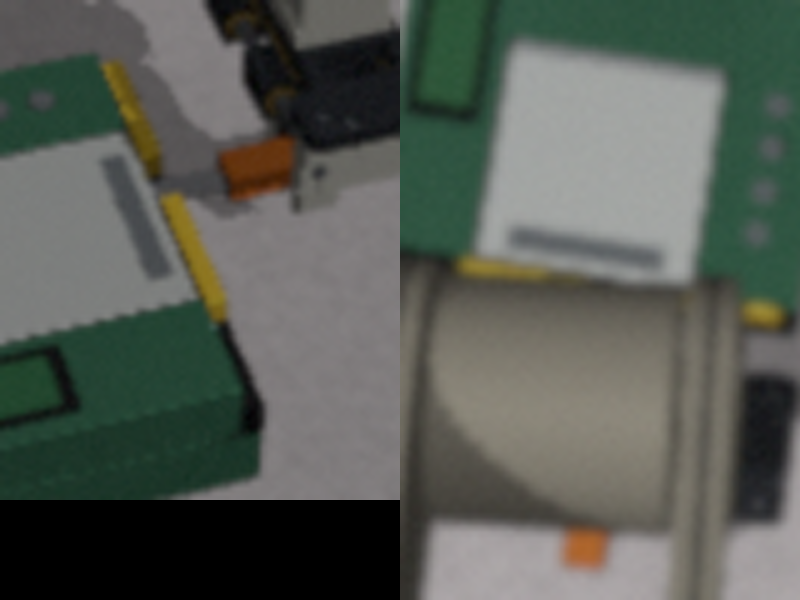

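The blade is through the notch and under the lip, with the cover shut. Now lifting.

Emit:
{"api": "play_rows", "payload": {
  "targets": [0,0,-0.5,0,0.1,0,-1,0,0.2,0,-1.6,0,0.3,0,-2.2,0,0.4,0,-2.8,0,0.5,0,-3.2,0,0.5,0,-3.2,0,0.5,0,-3.2,0]
}}

```text
t: 6.98
tool_pos: [0.4924, 0.0089, 0.0729]
orientation: [3.129, -0.277, 0.003]
force: [-0.6, 0.4, -0.9]
opening: 0.0214
gripper_force: 59.9
```

```bash
python3 - <<'E'
from h import *
from plant import eyes,read_state
import cv2
s=eyes.read_camera("scene")["image"][:,:,::-1]
cv2.imwrite("pics/g4.png",cv2.resize(s[150:280,230:390],None,fx=4.5,fy=4.5,interpolation=2)); go((.4866,.0099,.0401),-.1775)
E
```

```text
tilt [ 1.9e-03 -2.0e-04 -1.0e+00] yaw -0.1763 F [ 0.5 -0.2 -0.6] shift [-0.6   0.01  3.27] roll 0.07
```

View pics/g4.png

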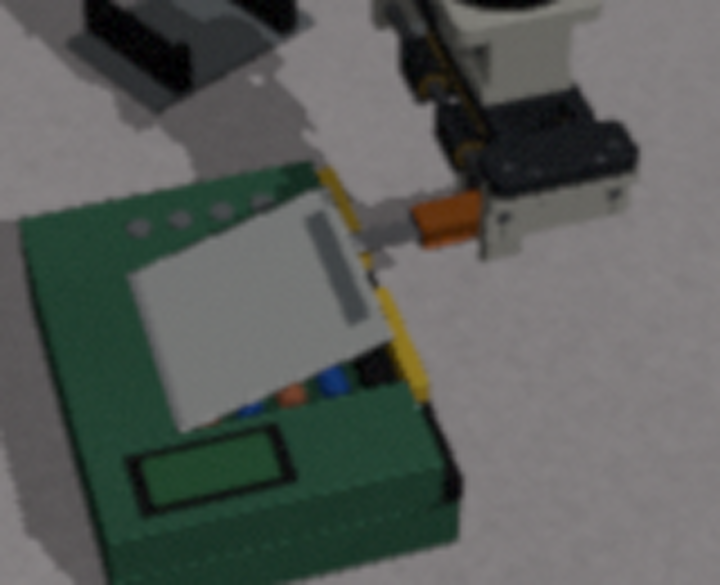

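The cover is up about 0.3 rad, resting on the blade. Continuing along the arc.

Emit:
{"api": "play_rows", "payload": {
  "targets": [0.2,0,-0.6,0,0.45,0,-1.3,0,0.8,0,-1.9,0,1.2,0,-2.5,0,1.6,0,-3.1,0,2.0,0,-3.6,0,2.5,0,-4.1,0,3.0,0,-4.5,0]
}}

```text
t: 7.7
tool_pos: [0.5218, 0.0036, 0.118]
orientation: [3.129, -0.276, 0.001]
force: [-3.1, 0.6, -0.6]
opening: 0.0216
gripper_force: 59.9
```

Emit:
{"api": "play_rows", "payload": {
  "targets": [0.6,0,-0.4,0,1.2,0,-0.8,0,1.9,0,-1.1,0,2.5,0,-1.4,0,3.2,0,-1.6,0,3.8,0,-1.8,0,4.5,0,-1.9,0,5.2,0,-2.0,0]
}}

```text
t: 8.37
tool_pos: [0.573, -0.0056, 0.1372]
orientation: [3.129, -0.277, -0.0]
force: [-3.4, -1.1, -1.1]
opening: 0.0214
gripper_force: 59.9
```

```bash
python3 - <<'E'
from h import *
from plant import eyes,read_state
import cv2
s=eyes.read_camera("scene")["image"][:,:,::-1]
cv2.imwrite("pics/g5.png",cv2.resize(s[120:280,210:400],None,fx=3.7,fy=3.7,interpolation=2)); go((.4866,.0099,.0401),-.1775)
E
```

```text
tilt [ 1.2e-03 -2.0e-04 -1.0e+00] yaw -0.1765 F [-1.5  0.  -0.3] shift [-8.9  -0.01  9.73] roll 0.06
```

View pics/g5.png

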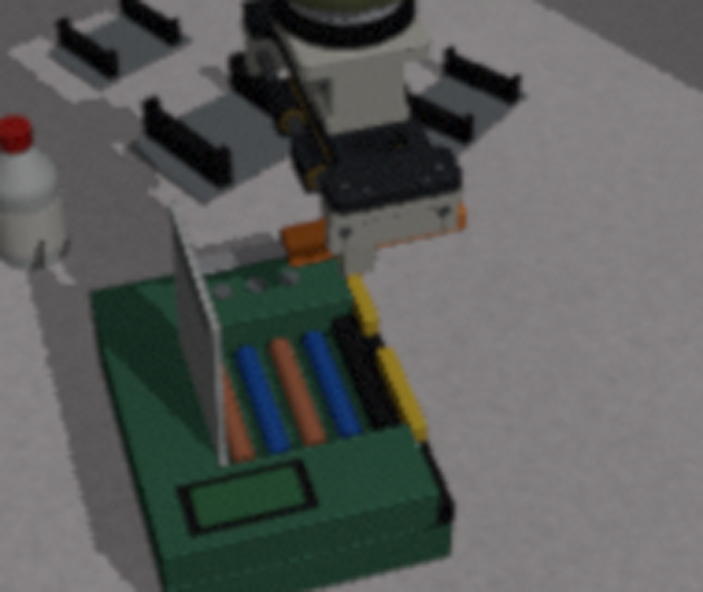

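The cover is close to upright (about 1.5 rad), with the blade behind it. Pushing it past upright.

Emit:
{"api": "play_rows", "payload": {
  "targets": [0.6,0,0,0,1.2,0,0,0,1.8,0,0.1,0,2.4,0,0.1,0,2.8,0,0.2,0,3.2,0,0.2,0,3.2,0,0.2,0,3.2,0,0.2,0]
}}

```text
t: 9.08
tool_pos: [0.6045, -0.011, 0.1354]
orientation: [-3.129, 0.276, -0.002]
force: [0.7, -0.5, -0.3]
opening: 0.0214
gripper_force: 59.9
```

Emit:
{"api": "play_rows", "payload": {
  "targets": [-2,0,0,0,-5,0,0,0,-8,0,0,0,-11,0,0,0,-14,0,0,0,-16,0,0,0,-16,0,0,0,-16,0,0,0]
}}

```text
t: 9.75
tool_pos: [0.4465, 0.0173, 0.1359]
orientation: [-3.129, 0.276, -0.004]
force: [0.6, -1.1, -1.0]
opening: 0.0217
gripper_force: 59.9
```

```bash
python3 - <<'E'
from h import *
from plant import eyes,read_state
import cv2
s=eyes.read_camera("scene")["image"][:,:,::-1]
cv2.imwrite("pics/g6.png",cv2.resize(s[120:280,210:410],None,fx=3.7,fy=3.7,interpolation=2)); go((.5374,-.2955,.10),.27)
E
```

```text
tilt [ 2.8e-03 -2.0e-04 -1.0e+00] yaw -0.176 F [ 0.5 -0.4 -0.3] shift [14.35 29.2   3.64] roll -25.56
```

View pics/g6.png

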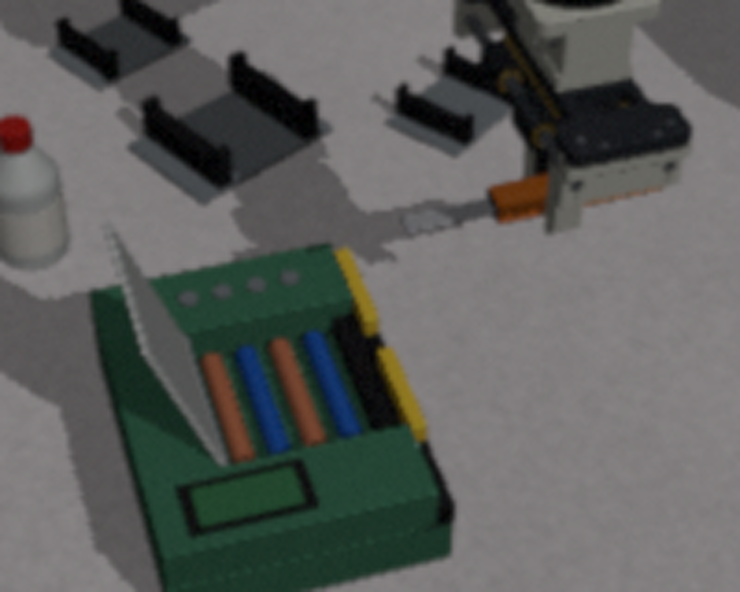

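The cover stands clearly past upright (about 1.8 rad) and the rest is free. I'm returning the tool to the pose where I gripped it. This was my 10th and last picture, so the remaining checks will be numeric.

Emit:
{"api": "play_rows", "payload": {
  "targets": [0,3,-1,0,0,7,-1,-3,1,11,-1,-8,3,15,-1,-13,6,19,-1,-18,9,23,-1,-23,12,26,-1,-25.7,14.5,29,-1,-25.7]
}}

```text
t: 10.47
tool_pos: [0.5309, -0.2817, 0.145]
orientation: [3.111, 0.43, 0.002]
force: [1.1, 0.3, 0.6]
opening: 0.0217
gripper_force: 59.9
```

Emit:
{"api": "play_rows", "payload": {
  "targets": [0,0,0,0,0,0,0,0,0,0,0,0,0,0,0,0]
}}

```text
t: 10.8
tool_pos: [0.5294, -0.278, 0.1455]
orientation: [3.112, 0.427, 0.001]
force: [1.3, -0.5, -0.6]
opening: 0.0217
gripper_force: 59.9
```

```bash
python3 -c "
from h import *
go((.540,-.295,.0205),.28)"
```

```text
tilt [ 4.e-04  0.e+00 -1.e+00] yaw 0.2728 F [ 1.3 -0.5 -0.6] shift [ 0.56  1.92 12.5 ] roll -0.41
```

Emit:
{"api": "play_rows", "payload": {
  "targets": [0.6,1.9,3,-0.4,0.6,1.9,6,-0.4,0.6,1.9,8,-0.4,0.6,1.9,10,-0.4,0.6,1.9,10,-0.4,0.6,1.9,10,-0.4]
}}

```text
t: 11.3
tool_pos: [0.5395, -0.2939, 0.0452]
orientation: [-3.11, -0.439, 0.002]
force: [0.3, -0.3, -1.0]
opening: 0.0218
gripper_force: 59.9
```

```bash
python3 -c "
from h import *
go((.540,-.295,.0205),.28)"
```

```text
tilt [-1.2e-03  9.0e-04 -1.0e+00] yaw 0.2804 F [ 0.3 -0.3 -1. ] shift [0.02 0.13 2.47] roll 0.02
```

Emit:
{"api": "play_rows", "payload": {
  "targets": [0,0.1,1,0,0,0.1,1.6,0,0,0.1,2.0,0,0,0.1,2.3,0,0,0.1,2.4,0,0,0.1,2.4,0]
}}

```text
t: 11.8
tool_pos: [0.5403, -0.2962, 0.021]
orientation: [-3.111, -0.437, 0.0]
force: [-0.2, 0.7, -0.1]
opening: 0.0215
gripper_force: 59.9
```

Emit:
{"api": "play_rows", "payload": {
  "targets": [0,0,0.1,0,0,0,0.1,0,0,0,0.1,0]
}}

```text
t: 12.05
tool_pos: [0.5405, -0.2964, 0.0204]
orientation: [3.111, 0.437, 0.0]
force: [-0.5, 0.1, -0.5]
opening: 0.0215
gripper_force: 59.9
```

Emit:
{"api": "play_rows", "payload": {
  "targets": [0,0,0,0,0,0,0,0,0,0,0,0,0,0,0,0,0,0,0,0,0,0,0,0],
  "grip": 5,
  "grip_force": 10
}}

```text
t: 12.55
tool_pos: [0.5404, -0.2963, 0.0203]
orientation: [3.111, 0.437, 0.0]
force: [-0.3, -0.9, -0.1]
opening: 0.0492
gripper_force: 0.0
```

Emit:
{"api": "play_rows", "payload": {
  "targets": [0,0,-1,0,0,0,-3,0,0,0,-6,0,0,0,-10,0,0,0,-14,0,0,0,-16,0,0,0,-16,0,0,0,-16,0]
}}

```text
t: 13.22
tool_pos: [0.5416, -0.297, 0.1833]
orientation: [3.108, 0.437, 0.006]
force: [0.2, 1.0, -1.2]
opening: 0.0502
gripper_force: 0.0
```

Emit:
{"api": "play_rows", "payload": {
  "targets": [-4,0,0,0,-8,0,0,0,-12,0,0,0,-15,0,0,0,-15,0,0,0,-15,0,0,0,-15,0,0,0,-15,0,0,0]
}}

```text
t: 13.88
tool_pos: [0.3967, -0.337, 0.1795]
orientation: [-3.11, -0.438, 0.001]
force: [-0.5, 0.2, 0.3]
opening: 0.05
gripper_force: 0.0
```

```bash
python3 - <<'E'
from h import *
from plant import eyes,read_state
import cv2
C0={"top":cv2.imread("pics/top0.png"),"scene":cv2.imread("pics/scene0.png")}
for n,(x0,y0,x1,y1) in {"top":(380,165,440,240),"scene":(230,120,310,180)}.items():
    im=eyes.read_camera(n)["image"][:,:,::-1].copy(); cv2.imwrite(f"pics/{n}_end.png",im)
    for a in(C0[n],im):
        h=cv2.cvtColor(a[y0:y1,x0:x1],cv2.COLOR_BGR2HSV); m=((h[...,0]<16)&(h[...,1]>140)&(h[...,2]>70)).astype(np.uint8)
        ys,xs=np.nonzero(m); print(n,len(xs),cv2.minAreaRect(np.c_[xs+x0,ys+y0].astype(np.float32)) if len(xs) else None)
print(read_state()["tool_pos"],read_state()["force"])
E
```

```text
top 270 ((408.78326416015625, 206.3980255126953), (34.775203704833984, 8.806706428527832), 70.20112609863281)
top 269 ((409.57928466796875, 206.3314208984375), (34.51175308227539, 9.145425796508789), 70.20112609863281)
scene 297 ((270.7692565917969, 146.84616088867188), (9.178568840026855, 35.22586441040039), 60.2551155090332)
scene 298 ((270.4213562011719, 146.63795471191406), (9.042596817016602, 35.625648498535156), 60.64224624633789)
[ 0.3969504  -0.33707406  0.17978124] [-0.538464    0.34818341  0.54954918]
```

The pry tool is back where it was, to within about 2 mm in both views. Handing in.

```bash
python3 -c "
from plant import workorder
print(workorder.close_job())"
```

```text
the job is handed in; nothing more can be done
None
```

The job is handed in, but the system returned no verdict. The cover was levered up through the notch and stood open past upright (about 1.8 rad, judged from the last picture). The pry tool is back on its rest within about 2 mm of where it was, and I moved nothing else knowingly, though I didn't measure the sleeves, bottle or screwdriver at the end.

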